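Load the keyed lap spindle into the bench drive head

TASK

Get the watch-case polishing drive ready: first press the hub in the grey drive head down until it is fully seated, flush with the top of the housing. Then take the flat-gripped keyed spindle from its stand, put its shaft into the hub, turn it until the key slips into the keyway and push it fully home against the ejector spring. Finish while still gripping the spindle and holding it pressed home (do not let go), and leave the other spindle and the things around undisturbed.

Things in the scene. Friction and masses are not known exactly. Their poses are not given: they have to be found in the camera images.
- housing: Drive head, a fixed grey block 110 x 110 mm, its flat top 75 mm above the table; origin at the centre of its underside, z up. In its top sits the aluminium hub, 60 mm in diameter. A small black panel with two knobs is on its own -x side. The hub's keyway points to its own +x side, give or take up to 0.45 rad (not reported: look from above, or feel by turning the shaft).
- mouth (a point): Centre of the hub's bore at the level of the housing's top (75 mm above the table), fixed to the housing; z up along the bore, x the housing's x. The bore is 22 mm wide, vertical; on one side a keyway 8.6 mm wide reaches 15.8 mm from the axis, open at the top and 32 mm deep. The hub is braked: it does not turn.
- hub (a joint): How far the hub is pressed down, m: 0 = it stands 6 mm above the housing's top, 0.006 = fully seated and flush (end stop). It needs about 5 N and stays where it is left; any place on its face (a ring from 11 to 30 mm from the axis) may be pressed.
- ejector (a joint): Travel of the brass spring ejector in the bottom of the bore, m: 0 = at rest, its top 32 mm below the housing's top; 0.008 = pushed down by the shaft when the spindle is home. Its spring pushes up with 6 N at first, 10 N when the spindle is home, and lifts the spindle again if it is not held down.
- arbor: Keyed steel spindle, loose, 0.15 to 0.3 kg, 80 mm long, upright in its stand at the start. Origin at the centre of the shaft's lower end, z up along it. Shaft 20 mm in diameter, 40 mm long, end chamfered 3 mm. On its +x side a key 6 mm wide reaches 14 mm from the axis, from 10 mm above the lower end up to the collar (below it the shaft is a plain pilot).
- grip (a point): On the spindle's axis 68 mm above its lower end: a flat grip 26 mm (spindle's x) by 14 mm (its y, pinch across this), from 46 to 80 mm above the lower end. Under it the collar, 44 mm in diameter, 40 to 46 mm above the lower end; its underside rests on the hub when home. A lug on the collar's top, 5 mm high, reaching 27 mm from the axis, marks the key's side (+x).
- stand: Wooden stand of the keyed spindle, fixed, 66 x 66 mm, 50 mm high, with a 32 mm square hole down to 8 mm above the table; the spindle's collar rests on its top with the shaft hanging in the hole. Origin at the centre of its underside.
- round_spindle: Another spindle in an equal stand, without key and with a round knob (30 mm) instead of the flat grip; not to be used or disturbed. Origin at its lower end, z up.
- jar: Small clear jar with a black cap, 52 mm in diameter, 55 mm high; bystander. Origin at the centre of its underside.
- driver: Screwdriver with a black handle, 150 mm long, lying on the table; bystander.
- dust_cover: Black round dust cover, 60 mm in diameter, 28 mm high; bystander. Origin at the centre of its underside.
Not all that is in view belongs to the job. Of the things like the housing, leave any that is blue; of the rest the smaller one is meant. What is shaped like the arbor but turquoise is not meant.

How it is judged:
By the outcome, as a careful person would: the job done as asked, in the order asked, and still so for the second after the job is handed in, while the arm keeps its last pose, push and grip.
It also fails if it takes over 72 s, if anything falls off the work surface, if the arm or the gripper's body presses on something with over 40 N, if the wrist force passes 120 N, or if a joint passes its speed limit or range.

ROBOT

A 7-joint arm with a two-finger parallel gripper is mounted at the origin on the work surface. World frame = base frame: x ahead of the robot, y to its left, z up, the work surface at z = 0. Lengths are in mm, angles in degrees, forces in N, time in s.
With the tool pointing down it reaches from about 350 to 900 mm from the base axis. Payload 8.1 kg.
Tool frame: the origin (TCP) lies midway between the tips of the shut fingers; the grasp point (between the pads) lies 19 mm behind it; z points along the fingers, y is the direction in which the jaws open and shut (so a half turn about z gives the same grasp; the last joint's range is limited). The gripper opens to 85 mm and grips with 20 to 120 N. Pads are 22 mm wide; open, the fingers measure 114 mm over their backs; the gripper's body (76 mm by 85 mm) begins 54 mm behind the grasp point. The pads swing forward as they close: fully open they stand 13 mm farther back than shut.
Start: joints at [62.418, 24.895, 1.432, 90.138, -0.665, 64.973, -4.303], TCP at [231.106, -580.716, 231.323] pointing down, gripper open.
Joint ranges: [-149.89, 149.89], [-25.12, 119.58], [-72.63, 75.52], [4.76, 147.25], [-75.54, 255.54], [6.69, 114.76], [-157.13, 157.13]. Speed limits (degrees/s): [127.2, 127.2, 172.46, 172.46, 180, 180, 180].

INTERFACE

Orientations are given as a 3x3 rotation matrix whose columns are the frame's x, y, z axes.
In Python, from plant import ctrl gives the robot as it stands.
- The arm moves only by the tool send_rows, never from a script. Its argument "deltas" is text: rows parted by semicolons, each of 4 numbers parted by spaces: the shift along the world's x, y, z in m, then the turn about the world's z in degrees. In form: tx ty tz twist; .... A call has exactly 10 rows; each row shifts and turns the commanded pose from where the row before left it; what a row does not reach is not made up. A row lasts 1/12 s, in which the tool goes at most 41.7 mm and 7.16 degrees, less where a joint would pass 70% of its speed; a pose out of reach is approached as far as the arm can. A call with a gripper value outside its range is refused whole. "claw" is the closure, from 0 (fully open) to 1 (shut), set as the call begins (left out, the last holds). The fingers move at their own pace and stop on an object; the grip force is fixed at half the most. Time passes only in rows, so rows that do not move let the fingers close, or fill a call up. It gives the time, the measured TCP pose, the force and the opening at its end, in the units of the state.
- ctrl.get_state(): the state, without advancing time (a new reading comes with each control period).
- ctrl.snapshot(name): name is "scene" or "top"; returns the picture (400x640x3 uint8, blue, green, red); there is no depth.
- ctrl.camera_params(name): a dict with "fx", "fy", "cx", "cy" (pixels), "dist" ([k1, k2, p1, p2, k3] as OpenCV has them; the pictures are not rectified), "rvec" (rotation vector, rad) and "tvec" (3), from world to camera coordinates, as OpenCV has them. Camera axes: x right, y down, z forward; pixel columns grow to the right and rows downward; lengths in mm; the calibration is good to about 2 mm. A picture is of the moment at which its call begins. camera_params takes no time and is no camera call.
- ctrl.finish_job(): hands the job in, once; it reports no verdict.
The state is a dict: "time": time; "joints": joint angles; "joint_velocities": joint speeds; "joint_torque": joint torques, N m; "tcp_pos": TCP position; "orientation": TCP orientation; "contact_force": force on the tool from outside, world axes, zero at the start; "moment": the same for the moment, N m; "finger_gap": finger opening in mm.
Only numpy, scipy, OpenCV 4.12 (cv2) and the standard library are available. Lean on these libraries where they do the work, as an engineer would, in place of code of your own. Each camera call takes 0.05 s, during which the arm holds its last target. There are 200 camera calls.

## Working session

There is one attempt and no reset: what is moved stays moved. The work goes in short steps, Python scripts to look and compute and a tool call to move; the robot and the scene stay as the last step left them, time stands still between calls to the robot, and variables do not carry over. Pictures are saved under pics/ and viewed, about 8 in all and at most 12, crops included, and the job is handed in when it is done.

Besides the shell and the picture viewer there is one more tool, called after "Call:" as name(argument=value, ...) on one line, values as JSON. send_rows: Moves the arm, as the interface text tells. Its arguments: {"type":"object","properties":{"deltas":{"type":"string"},"claw":{"type":"number"}},"required":["deltas"]}

```bash
ls; mkdir -p pics
python3 - <<'E'
from plant import ctrl
import cv2
for n in("scene","top"):
    cv2.imwrite(f"pics/{n}0.png",ctrl.snapshot(n)); print(n,ctrl.camera_params(n))
s=ctrl.get_state(); print(s)
E
```

```text
pics
scene {'fx': 438.84037239756685, 'fy': 438.84037239756685, 'cx': 320.71422508335297, 'cy': 193.54691319431427, 'dist': array([-0.12388237,  0.        ,  0.        ,  0.        ,  0.        ]), 'rvec': array([ 2.29639085,  0.69382936, -0.26339863]), 'tvec': array([-451.71410678, -109.13069758, 1201.9172904 ])}
top {'fx': 429.8287055040995, 'fy': 429.8287055040995, 'cx': 321.6215895438627, 'cy': 203.32719870782876, 'dist': array([0.03000621, 0.        , 0.        , 0.        , 0.        ]), 'rvec': array([ 2.15900142, -2.15435122,  0.12009212]), 'tvec': array([  48.28870078,  509.50809427, 1081.11298973])}
{'time': 0.1, 'joints': array([62.41900099, 24.93275488,  1.42948441, 90.18434371, -0.66409658,
       64.97169187, -4.30108107]), 'joint_velocities': array([-0.01430277, -0.02075585, -0.07489685, -0.07058394, -0.08069273,
       -0.07015359,  0.0691656 ]), 'joint_torque': array([ 3.65744279e-03, -6.71759248e+01,  1.02862950e+00, -3.16901243e+01,
        1.58252846e-02,  7.33979250e-03, -6.26200813e-05]), 'tcp_pos': array([ 230.91274521, -580.29703658,  230.59787259]), 'orientation': array([[ 9.29120940e-01,  3.69775440e-01, -6.34935662e-04],
       [ 3.69775964e-01, -9.29120103e-01,  1.25329892e-03],
       [-1.26492327e-04, -1.39925022e-03, -9.99999013e-01]]), 'contact_force': array([0.30729328, 0.45454848, 0.36064028]), 'moment': array([-0.0246053 , -0.01786187,  0.05727727]), 'finger_gap': 85.16813836590462}
```

View pics/scene0.png

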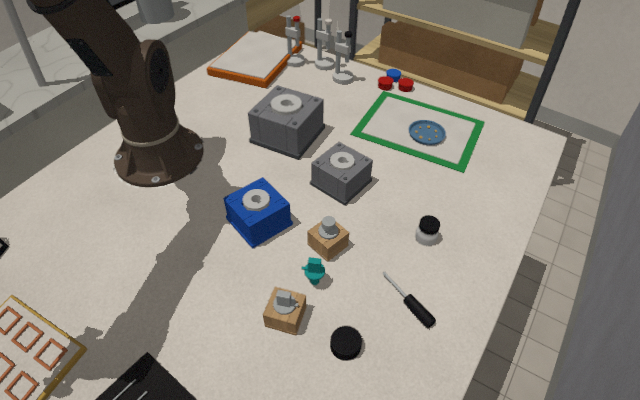

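View pics/top0.png

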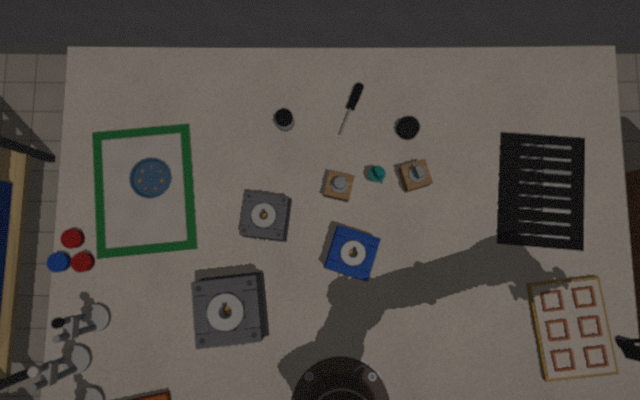

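Target housing: top view (264,215), scene view (342,172). Keyed spindle: top view (416,173), scene view (285,302). The round spindle is at top (340,184). Next I zoom in on the two targets.

```bash
cat > h.py <<'E'
import cv2, numpy as np
from plant import ctrl
def cam(n):
    p=ctrl.camera_params(n); K=np.array([[p['fx'],0,p['cx']],[0,p['fy'],p['cy']],[0,0,1]])
    return K,np.array(p['dist']),np.array(p['rvec']),np.array(p['tvec'])
def ray(n,uv):
    K,d,r,t=cam(n); R=cv2.Rodrigues(r)[0]
    q=cv2.undistortPoints(np.array(uv,float).reshape(-1,1,2),K,d).reshape(-1,2)
    return -R.T@t, np.c_[q,np.ones(len(q))]@R
def plane(n,uv,z):
    c,v=ray(n,uv); return c+v*((z-c[2])/v[:,2])[:,None]
def proj(n,P):
    K,d,r,t=cam(n); return cv2.projectPoints(np.array(P,float).reshape(-1,3),r,t,K,d)[0].reshape(-1,2)
def crop(im,c,w,size):
    u,v=c; x=im[v-w:v+w,u-w:u+w]; return cv2.resize(x,(size,size),interpolation=cv2.INTER_CUBIC)
def avg(n,k=4): return np.mean([ctrl.snapshot(n).astype(float) for _ in range(k)],0).clip(0,255).astype(np.uint8)
E
python3 - <<'E'
from h import *
t=avg("top");s=avg("scene"); cv2.imwrite("pics/t.png",t);cv2.imwrite("pics/s.png",s)
br=lambda a:cv2.convertScaleAbs(a,alpha=1.8)
a=np.hstack([crop(br(t),(265,215),30,400),crop(br(t),(416,175),25,400)])
b=np.hstack([crop(s,(342,172),36,200),crop(s,(285,307),28,200),np.zeros((200,400,3),np.uint8)])
cv2.imwrite("pics/c1.png",np.vstack([a,b]))
E
```

```text
(no output)
```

View pics/c1.png

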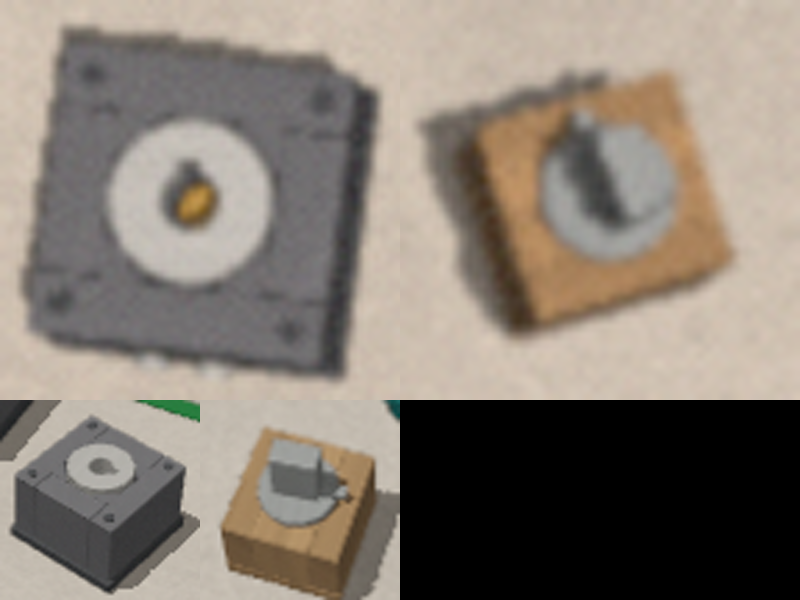

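The crop shows the hub centre near top pixel (263.5,215.4) and the keyway pointing up in the image. The spindle collar is near (417,174) with its lug at (413.8,164.8). Next I measure with contours.

```bash
cat > m.py <<'E'
from h import *
from scipy.optimize import least_squares
def fitc(P,r):
    f=lambda p:np.hypot(P[:,0]-p[0],P[:,1]-p[1])-r
    s=least_squares(f,P.mean(0)[:2],loss='soft_l1',f_scale=1.0); return s.x,np.sqrt(np.mean(f(s.x)**2))
def cont(mask,c,S=6):
    cs=cv2.findContours(mask,cv2.RETR_EXTERNAL,cv2.CHAIN_APPROX_NONE)[0]
    return max([k for k in cs if cv2.pointPolygonTest(k,c,True)>-15],key=cv2.contourArea)
def up(im,u,v,w,S=6):
    x=im[v-w:v+w,u-w:u+w]; x=cv2.resize(x,None,fx=S,fy=S,interpolation=cv2.INTER_CUBIC)
    return x,lambda q:(np.asarray(q,float).reshape(-1,2)+.5)/S-.5+[u-w,v-w]
E
python3 - <<'E'
from m import *
for n in("top","scene"): print(n,ray(n,[[0,0]])[0].round())
t=cv2.imread("pics/t.png");s=cv2.imread("pics/s.png")
def otsu(g): return cv2.threshold(g,0,255,cv2.THRESH_OTSU)
for n,im,hc,w in(("top",t,(264,215),17),("scene",s,(342,160),17)):
    x,b=up(im,*hc,w); g=x.min(2)
    th,m=otsu(g); k=cont(m,(w*6,w*6)); P=plane(n,b(k),81); c,e=fitc(P[:,:2],30); print(n,"hub",c.round(1),e.round(2),th)
    # keyway/bore: dark pixels inside the hub
    R=plane(n,b(np.argwhere(np.ones_like(g))[:,::-1]),81)[:,:2].reshape(*g.shape,2)-c; d=np.hypot(*R.transpose(2,0,1))
    ref=np.median(g[(d>18)&(d<26)]); 
    for rr in(12.5,13.5,14.5):
        A=np.degrees(np.arctan2(R[...,1],R[...,0])); wgt=np.clip(ref-g.astype(float)-8,0,None)*((abs(d-rr)<.5))
        print("  r",rr,"dir",np.degrees(np.angle((wgt*np.exp(1j*np.radians(A))).sum())).round(1),wgt.max(), [int(g[(abs(d-rr)<.6)&(abs(A-a)<6)].mean()) for a in range(-168,170,12)])
# housing top outline
for n,im,hc,w in(("top",t,(264,215),32),):
    x,b=up(im,*hc,w); hsv=cv2.cvtColor(x,cv2.COLOR_BGR2HSV); g=x.max(2); th,_=otsu(g)
    print("housing grey lv",th, [int(v) for v in x[w*6, ::24].max(1)])
# stand / collar
for n,im,hc,w in(("top",t,(416,175),22),("scene",s,(285,307),28)):
    x,b=up(im,*hc,w); hsv=cv2.cvtColor(x,cv2.COLOR_BGR2HSV)
    m=((hsv[...,1]>85)*255).astype(np.uint8); k=cont(m,(w*6,w*6)); q=cv2.minAreaRect(k); print(n,"wood rect",plane(n,b([q[0]]),50).round(1),q[1],q[2])
    hull=np.zeros_like(m); cv2.drawContours(hull,[cv2.convexHull(k)],-1,255,-1)
    gm=((hsv[...,1]<55)*255).astype(np.uint8)&hull; cv2.imwrite(f"pics/gm_{n}.png",np.hstack([cv2.convertScaleAbs(x,alpha=1.5 if n=="top" else 1),cv2.merge([gm]*3)]))
E
python3 -c "
import cv2,numpy as np
a=cv2.imread('pics/gm_top.png');b=cv2.imread('pics/gm_scene.png')
f=lambda x:cv2.resize(x,(600,300));cv2.imwrite('pics/gm.png',np.vstack([f(a),f(b)]))"
```

```text
top [ 378.   41. 1134.]
scene [ 869. -512.  801.]
top hub [474.9 193.2] 0.58 79.0
  r 12.5 dir -0.9 44.0 [90, 88, 88, 92, 93, 90, 95, 94, 90, 94, 93, 92, 84, 63, 51, 58, 76, 88, 92, 92, 93, 95, 93, 92, 93, 93, 92, 95, 91]
  r 13.5 dir 2.9 41.0 [99, 95, 95, 98, 98, 98, 101, 100, 97, 99, 100, 100, 93, 69, 56, 63, 82, 95, 98, 98, 100, 101, 98, 99, 98, 98, 98, 99, 98]
  r 14.5 dir 2.9 34.0 [104, 101, 99, 101, 101, 101, 103, 102, 99, 101, 101, 103, 98, 76, 65, 71, 87, 99, 101, 101, 102, 103, 102, 101, 100, 100, 100, 102, 102]
scene hub [478.5 187.3] 0.5 139.0
  r 12.5 dir -12.8 48.0 [169, 166, 162, 160, 161, 160, 161, 154, 154, 158, 158, 157, 152, 131, 117, 121, 152, 163, 165, 164, 163, 163, 162, 165, 159, 160, 165, 164, 170]
  r 13.5 dir -0.3 48.0 [174, 170, 168, 168, 170, 169, 170, 164, 166, 169, 169, 165, 158, 135, 118, 126, 159, 169, 169, 169, 169, 170, 170, 173, 169, 170, 173, 170, 174]
  r 14.5 dir 1.7 46.0 [172, 171, 171, 170, 173, 172, 173, 170, 174, 176, 174, 171, 162, 140, 123, 129, 162, 171, 171, 171, 172, 172, 174, 175, 171, 171, 174, 172, 174]
housing grey lv 85.0 [118, 112, 89, 61, 64, 101, 110, 58, 106, 88, 110, 68, 65, 64, 33, 115]
top wood rect [[ 581.1 -187.5   50. ]] (161.21299743652344, 174.31655883789062) 72.50424194335938Traceback (most recent call last):
  File "<stdin>", line 21, in <module>
  File "m.py", line 8, in cont
    return max([k for k in cs if cv2.pointPolygonTest(k,c,True)>-15],key=cv2.contourArea)
ValueError: max() iterable argument is empty
[ WARN:0@0.021] global loadsave.cpp:275 findDecoder imread_('pics/gm_scene.png'): can't open/read file: check file path/integrity
Traceback (most recent call last):
cv2.error: OpenCV(4.12.0) /io/opencv/modules/imgproc/src/resize.cpp:4208: error: (-215:Assertion failed) !ssize.empty() in function 'resize'
```

Run:
```python
from m import *
t=cv2.imread("pics/t.png");s=cv2.imread("pics/s.png")
o=[]
for n,im,hc,w,sc in(("top",t,(416,175),22,1.5),("scene",s,(285,307),28,1)):
    x,b=up(im,*hc,w); hsv=cv2.cvtColor(x,cv2.COLOR_BGR2HSV)
    print(n,[int(v) for v in hsv[w*6,::16,1]])
    m=((hsv[...,1]>70)*255).astype(np.uint8); k=max(cv2.findContours(m,0,1)[0],key=cv2.contourArea)
    hull=np.zeros_like(m); cv2.drawContours(hull,[cv2.convexHull(k)],-1,255,-1)
    gm=((hsv[...,1]<50)*255).astype(np.uint8)&hull
    k=max(cv2.findContours(gm,0,1)[0],key=cv2.contourArea); y=cv2.convertScaleAbs(x,alpha=sc); z=y.copy(); cv2.drawContours(z,[k],-1,(0,0,255),1)
    o.append(cv2.resize(np.hstack([y,z]),(800,400 if 0 else 300),interpolation=cv2.INTER_AREA) if 0 else np.hstack([cv2.resize(y,(300,300)),cv2.resize(z,(300,300))]))
cv2.imwrite("pics/gm.png",np.vstack(o))
```

```text
top [39, 35, 67, 130, 120, 120, 3, 3, 13, 5, 8, 3, 84, 118, 47, 36, 35]
scene [25, 25, 24, 27, 108, 107, 87, 5, 5, 6, 7, 6, 7, 5, 4, 89, 115, 119, 120, 29, 31]
```

View pics/gm.png

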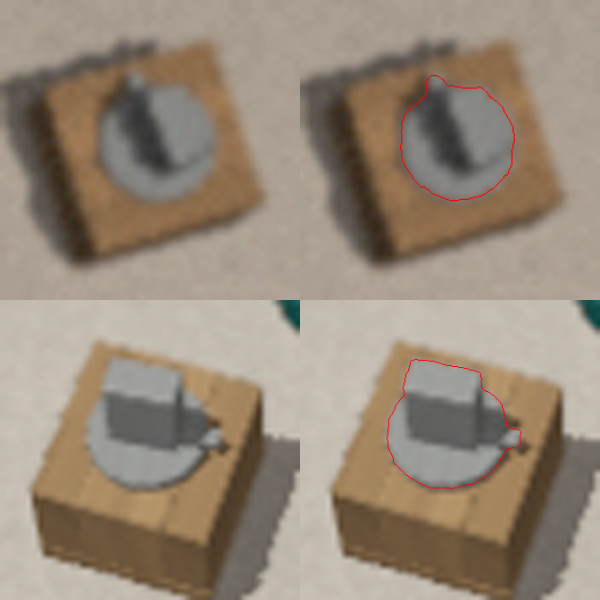

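Top view: the collar contour and lug at the upper left are clear. Scene view: the grip's top-face corners in the display are about (113,360), (183,373), (178,403), (105,391), with the lug tip at (222,438).

Run:
```python
from m import *
t=cv2.imread("pics/t.png");s=cv2.imread("pics/s.png")
for n,im,hc,w in(("top",t,(416,175),22),("scene",s,(285,307),28)):
    x,b=up(im,*hc,w); hsv=cv2.cvtColor(x,cv2.COLOR_BGR2HSV)
    m=((hsv[...,1]>70)*255).astype(np.uint8); k=max(cv2.findContours(m,0,1)[0],key=cv2.contourArea)
    hull=np.zeros_like(m); cv2.drawContours(hull,[cv2.convexHull(k)],-1,255,-1)
    gm=((hsv[...,1]<50)*255).astype(np.uint8)&hull
    k=max(cv2.findContours(gm,0,1)[0],key=cv2.contourArea).reshape(-1,2); f=300/(12*w)
    if n=="scene": kk=k[(k[:,1]*f>105)&(k[:,0]*f<205)]
    else: kk=k[(k[:,1]*f>125)|(k[:,0]*f>190)]
    for z in(50,53,56): P=plane(n,b(kk),z); print(n,"collar",z,*[np.round(v,2) for v in fitc(P[:,:2],22)])
    c=fitc(plane(n,b(kk),54)[:,:2],22)[0]
    L=plane(n,b(k),59)[:,:2]-c; r=np.hypot(*L.T); sel=(r>24.5)&((k[:,1]*f>105) if n=="scene" else r>0)
    a=np.degrees(np.arctan2(*L[sel].T[::-1])); print(" lug",a.min(),a.max(),np.median(a),r[sel].max())
q=np.array([[113,360],[183,373],[178,403],[105,391]],float); q[:,1]-=300
px=q*56/300-.5+[257,279]
P=plane("scene",px,90)[:,:2]; print("grip",P.round(1).tolist(),P.mean(0)); e=[(P[1]-P[0]),(P[2]-P[3]),(P[0]-P[3]),(P[1]-P[2])]
for v in e: print(np.hypot(*v).round(1),np.degrees(np.arctan2(v[1],v[0])).round(1))
# housing edges, top view z=75; stand edges
x,b=up(t,264,215,32);
```

```text
top collar 50 [ 584.71 -192.9 ] 0.6
top collar 53 [ 584.2  -192.23] 0.64
top collar 56 [ 583.69 -191.55] 0.68
 lug 16.757972287090194 28.3110905462534 21.834464287110173 26.012404515875318
scene collar 50 [ 585.02 -194.94] 0.26
scene collar 53 [ 586.13 -196.12] 0.29
scene collar 56 [ 587.24 -197.29] 0.32
 lug -74.22221513443637 31.22796075863592 -32.010063551335136 26.84987887394334
grip [[572.9, -195.6], [596.1, -186.2], [601.6, -196.7], [578.0, -207.0]] [ 587.15904188 -196.35514997]
25.0 22.1
25.7 23.5
12.5 114.3
11.9 117.6
```

Spindle, averaged over both views: about (585.2,-194), key direction about 22°, which matches the present tool yaw. Hub: about (476,191), keyway near 3°. I move towards the hub with the fingers shut.

Call:
send_rows(deltas="0.01 0.0326 0 0;0.01 0.0326 0 0;0.01 0.0326 0 0;0.01 0.0326 0 0;0.01 0.0326 0 0;0.01 0.0326 0 0;0.01 0.0326 0 0;0.01 0.0326 0 0;0.01 0.0326 0 0;0.01 0.0326 0 0", claw=1)

```text
time: 1.33
tcp_pos: [331.3, -253.2, 231.6]
orientation: [[0.929, 0.37, 0.001], [0.37, -0.929, -0.001], [0.0, 0.001, -1.0]]
contact_force: [1.0, -0.3, 0.4]
finger_gap: -0.3
```

Call:
send_rows(deltas="0.01 0.0326 0 0;0.01 0.0326 0 0;0.01 0.0326 0 0;0.01 0.0326 0 0;0.01 0.0326 0 0;0.01 0.0326 0 0;0.01 0.0326 0 0;0.01 0.0326 0 0;0.01 0.0326 0 0;0.01 0.0326 0 0")

```text
time: 2.17
tcp_pos: [431.4, 72.9, 231.6]
orientation: [[0.929, 0.369, 0.001], [0.369, -0.929, -0.0], [0.001, 0.0, -1.0]]
contact_force: [0.4, -0.1, 0.2]
finger_gap: -0.5
```

Call:
send_rows(deltas="0.01 0.0326 -0.01 0;0.01 0.0326 -0.01 0;0.01 0.0326 -0.01 0;0.01 0.0326 -0.01 0;0 0 -0.015 0;0 0 -0.015 0;0 0 -0.015 0;0 0 -0.01 0;0 0 -0.01 0;0 0 0 0")

```text
time: 3.0
tcp_pos: [470.4, 201.0, 124.8]
orientation: [[0.929, 0.369, -0.002], [0.369, -0.929, -0.001], [-0.002, 0.0, -1.0]]
contact_force: [-0.3, -0.4, 0.3]
finger_gap: -0.5
```

Run:
```python
from h import *
p=ctrl.get_state()['tcp_pos']; print(p)
o=[]
for n,c in(("scene",(342,155)),("top",(264,205))):
    im=ctrl.snapshot(n); cv2.imwrite(f"pics/{n}1.png",im); w=40;S=10
    x=crop(im,c,w,400)
    if n=="top": x=cv2.convertScaleAbs(x,alpha=1.8)
    g=(proj(n,[p])[0]+.5-[c[0]-w,c[1]-w])*5; print(n,proj(n,[p])[0].round(1)); cv2.drawMarker(x,tuple(int(v) for v in g),(0,0,255),0,12,1); o.append(x)
cv2.imwrite("pics/g1.png",np.hstack(o))
```

```text
[470.38671776 200.99736007 124.7894598 ]
scene [342.7 141.3]
top [257.  214.9]
```

View pics/g1.png

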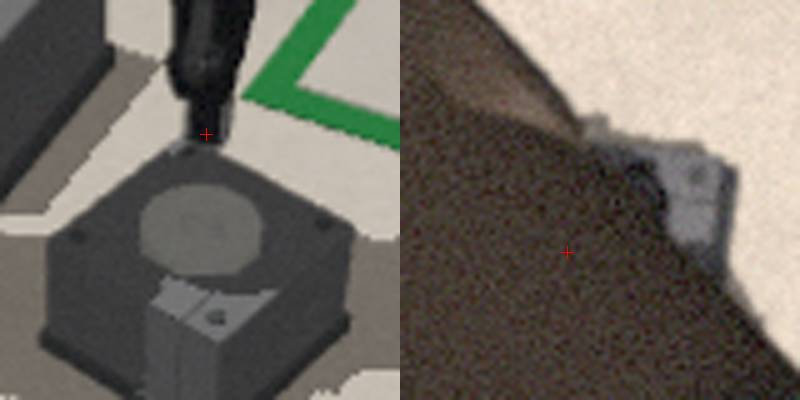

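The scene view shows the finger tip at its projected pose within about 1 px (the marker is on the tip). Now I press.

Call:
send_rows(deltas="0 0 -0.01 0;0 0 -0.01 0;0 0 -0.01 0;0 0 -0.006 0;0 0 -0.004 0;0 0 -0.002 0;0 0 -0.002 0;0 0 -0.001 0;0 0 -0.001 0;0 0 0 0")

```text
time: 3.93
tcp_pos: [471.2, 201.7, 80.4]
orientation: [[0.929, 0.37, 0.0], [0.37, -0.929, 0.0], [0.0, 0.0, -1.0]]
contact_force: [0.5, 0.5, -0.7]
finger_gap: -0.2
```

Call:
send_rows(deltas="0 0 -0.001 0;0 0 -0.001 0;0 0 -0.001 0;0 0 -0.001 0;0 0 -0.0005 0;0 0 -0.0005 0;0 0 0 0;0 0 0 0;0 0 0 0;0 0 0 0")

```text
time: 4.77
tcp_pos: [471.3, 201.8, 75.6]
orientation: [[0.929, 0.37, 0.001], [0.37, -0.929, 0.0], [0.001, -0.0, -1.0]]
contact_force: [0.6, -0.8, 5.3]
finger_gap: -0.2
```

Call:
send_rows(deltas="0 0 -0.0005 0;0 0 -0.0005 0;0 0 -0.0005 0;0 0 -0.0005 0;0 0 0 0;0 0 0 0;0 0 0 0;0 0 0 0;0 0 0 0;0 0 0 0")

```text
time: 5.6
tcp_pos: [471.5, 202.0, 74.9]
orientation: [[0.929, 0.37, 0.002], [0.37, -0.929, 0.0], [0.001, 0.001, -1.0]]
contact_force: [-5.8, -3.5, 23.1]
finger_gap: -0.1
```

Call:
send_rows(deltas="0 0 0.01 0;0 0 0.02 0;0 0 0.03 0;0 0 0.035 0;0 0 0.035 0;0.0095 -0.033 0 0;0.0095 -0.033 0 0;0.0095 -0.033 0 0;0.0095 -0.033 0 0;0.0095 -0.033 0 0")

```text
time: 6.43
tcp_pos: [518.7, 35.0, 203.5]
orientation: [[0.929, 0.37, 0.0], [0.37, -0.929, -0.0], [0.0, 0.0, -1.0]]
contact_force: [0.2, 0.7, 0.4]
finger_gap: 0.1
```

Call:
send_rows(deltas="0.0095 -0.033 0 0;0.0095 -0.033 0 0;0.0095 -0.033 0 0;0.0095 -0.033 0 0;0.0095 -0.033 0 0;0.0095 -0.033 0 0;0.0095 -0.033 0 0;0 0 0 0;0 0 0 0;0 0 0 0", claw=0.4)

```text
time: 7.27
tcp_pos: [584.9, -193.6, 203.0]
orientation: [[0.929, 0.37, -0.001], [0.37, -0.929, 0.001], [-0.0, -0.001, -1.0]]
contact_force: [0.7, 0.2, -0.0]
finger_gap: 51.4
```

Run:
```python
from m import *
t=avg("top");s=avg("scene");cv2.imwrite("pics/t2.png",t);cv2.imwrite("pics/s2.png",s)
print(ctrl.get_state()['tcp_pos'])
for n,im,hc,w in(("top",t,(264,215),17),("scene",s,(342,163),19)):
    x,b=up(im,*hc,w); g=x.min(2); th,m=cv2.threshold(g,0,255,cv2.THRESH_OTSU); k=cont(m,(w*6,w*6)); P=plane(n,b(k),75); c,e=fitc(P[:,:2],30); print(n,"hub",c.round(1),e.round(2),th)
    R=plane(n,b(np.argwhere(np.ones_like(g))[:,::-1]),75)[:,:2].reshape(*g.shape,2)-c; d=np.hypot(*R.transpose(2,0,1)); A=np.degrees(np.arctan2(R[...,1],R[...,0])); ref=np.median(g[(d>18)&(d<26)])
    for rr in(13,14,15):
        wg=np.clip(ref-g.astype(float)-10,0,None)*(abs(d-rr)<.5)*(abs(A)<45); print("  r",rr,(wg*A).sum()/wg.sum())
    bb=(g<ref-25)&(d<14); print("  bore centroid",R[bb].mean(0))
o=[cv2.convertScaleAbs(crop(t,(264,215),32,380),alpha=1.8),crop(s,(342,170),36,380)]
cv2.imwrite("pics/g2.png",np.hstack(o))
```

```text
[ 585.10014943 -193.78385946  203.46119001]
top hub [474.9 193.3] 0.55 92.0
  r 13 1.6141952147375407
  r 14 2.718793282083498
  r 15 2.663724985374265
  bore centroid [ 0.85713791 -0.09260133]
scene hub [478.  188.3] 0.62 149.0
  r 13 5.338832749298287
  r 14 5.335625947093731
  r 15 5.817235508467627
  bore centroid [0.51888461 0.12438188]
```

View pics/g2.png

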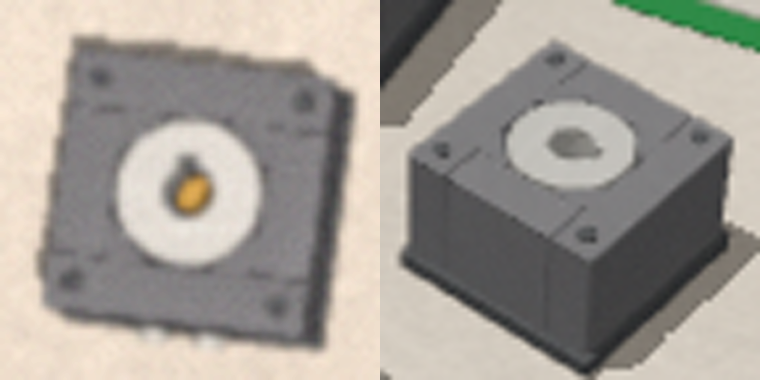

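The hub is now flush in both views, and the keyway points at about 4°. I descend to grasp the spindle.

Call:
send_rows(deltas="0 0 -0.025 0;0 0 -0.025 0;0 0 -0.025 0;0 0 -0.02 0;0 0 -0.015 0;0 0 -0.01 0;0 0 -0.01 0;0 0 -0.006 0;0 0 -0.004 0;0 0 -0.002 0")

```text
time: 8.5
tcp_pos: [585.3, -194.3, 61.2]
orientation: [[0.929, 0.37, 0.0], [0.37, -0.929, -0.0], [0.0, 0.0, -1.0]]
contact_force: [-0.3, -0.1, 1.2]
finger_gap: 51.0
```

Call:
send_rows(deltas="0 0 0 0;0 0 0 0;0 0 0 0;0 0 0 0;0 0 0 0;0 0 0 0;0 0 0 0;0 0 0 0;0 0 0 0;0 0 0 0", claw=1)

```text
time: 9.33
tcp_pos: [585.6, -194.4, 62.1]
orientation: [[0.929, 0.37, 0.001], [0.37, -0.929, -0.0], [0.001, 0.001, -1.0]]
contact_force: [-1.1, 0.7, 6.6]
finger_gap: 13.1
```

Call:
send_rows(deltas="0 0 0.005 0;0 0 0.01 0;0 0 0.02 0;0 0 0.025 0;0 0 0.025 0;0 0 0.025 0;0 0 0.02 0;0 0 0.01 0;0 0 0 0;0 0 0 0")

```text
time: 10.17
tcp_pos: [584.9, -194.3, 201.2]
orientation: [[0.929, 0.37, 0.0], [0.37, -0.929, -0.0], [-0.0, 0.0, -1.0]]
contact_force: [0.2, -0.5, -2.4]
finger_gap: 13.1
```

Run:
```python
from m import *
st=ctrl.get_state();p=st['tcp_pos'];print(p,st['contact_force'],st['finger_gap'])
o=[]
for n in("scene","top"):
    im=ctrl.snapshot(n); cv2.imwrite(f"pics/{n}3.png",im); q=proj(n,[p,p-[0,0,51]]); c=q.mean(0).astype(int); w=30
    x=crop(im,c,w,390); print(n,q.round(1),c)
    for z in (-51,-11): 
        g=(proj(n,[p+[0,0,z]])[0]+.5-c+w)*390/60; cv2.drawMarker(x,tuple(int(v) for v in g),(0,0,255),0,10,1)
    if n=="top":x=cv2.convertScaleAbs(x,alpha=1.8)
    o.append(x)
cv2.imwrite("pics/g3.png",np.hstack(o))
```

```text
[ 584.86667866 -194.34400664  201.15859776] [ 0.16454144 -0.52928758 -2.36968068] 13.075429669016392
scene [[279.5 257.6]
 [281.3 274.5]] [280 266]
top [[431.8 160.3]
 [426.3 165.1]] [429 162]
```

View pics/g3.png

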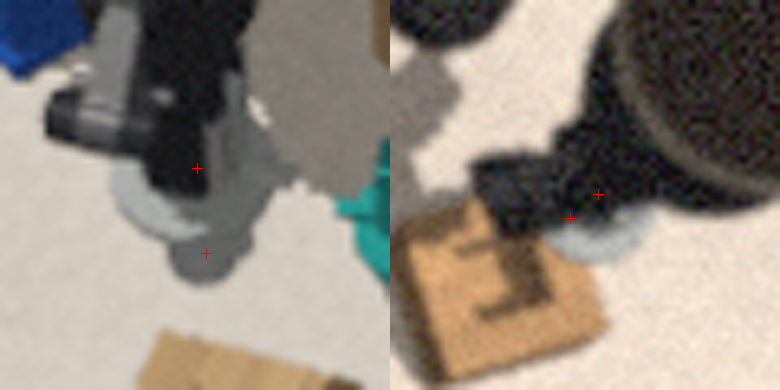

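The spindle is held upright and its shaft end is near the projected spot (scene, lower marker). I carry it to the hub and turn it -18°.

Call:
send_rows(deltas="-0.009 0.0321 0 -1.5;-0.009 0.0321 0 -1.5;-0.009 0.0321 0 -1.5;-0.009 0.0321 0 -1.5;-0.009 0.0321 0 -1.5;-0.009 0.0321 0 -1.5;-0.009 0.0321 0 -1.5;-0.009 0.0321 0 -1.5;-0.009 0.0321 0 -1.5;-0.009 0.0321 0 -1.5")

```text
time: 11.1
tcp_pos: [493.6, 127.7, 200.0]
orientation: [[0.993, 0.115, -0.002], [0.115, -0.993, -0.001], [-0.002, 0.0, -1.0]]
contact_force: [1.0, 0.4, -1.6]
finger_gap: 13.0
```

Call:
send_rows(deltas="-0.009 0.0321 0 -1.5;-0.009 0.0321 0 -1.5;0 0 0 0;0 0 -0.015 0;0 0 -0.02 0;0 0 -0.015 0;0 0 -0.01 0;0 0 -0.006 0;0 0 0 0;0 0 0 0")

```text
time: 11.93
tcp_pos: [477.1, 190.9, 135.3]
orientation: [[0.998, 0.065, -0.001], [0.065, -0.998, -0.0], [-0.001, 0.0, -1.0]]
contact_force: [0.0, -0.4, -1.7]
finger_gap: 13.2
```

Run:
```python
from m import *
st=ctrl.get_state();p=st['tcp_pos'];print(p,st['contact_force'],st['finger_gap'])
im=ctrl.snapshot("scene");cv2.imwrite("pics/scene4.png",im)
x=crop(im,(340,155),32,600)
for P in(p-[0,0,51.5],[476.4,190.9,75]):
    g=(proj("scene",[P])[0]+.5-[308,123])*600/64; cv2.drawMarker(x,tuple(int(v) for v in g),(0,0,255),0,12,1)
cv2.imwrite("pics/g4.png",x)
```

```text
[477.09970222 190.85183006 135.26672782] [ 0.01866434 -0.35985242 -1.65871318] 13.21959696672447
```

View pics/g4.png

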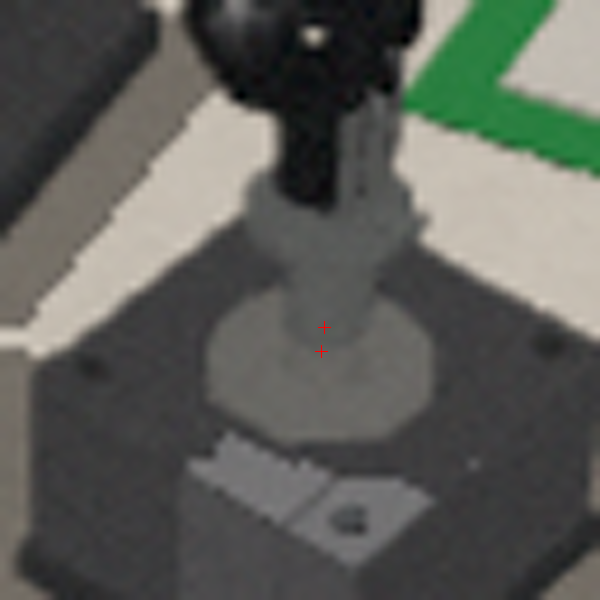

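The shaft end (about (327,337) in the crop) is above the hub centre (320,360), slightly to the right. I shift 0.7 mm and lower gently.

Call:
send_rows(deltas="-0.0008 0 -0.002 0;0 0 -0.002 0;0 0 -0.002 0;0 0 -0.001 0;0 0 -0.001 0;0 0 -0.001 0;0 0 -0.001 0;0 0 -0.001 0;0 0 -0.001 0;0 0 0 0")

```text
time: 12.82
tcp_pos: [476.2, 190.9, 123.1]
orientation: [[0.998, 0.064, -0.0], [0.064, -0.998, -0.0], [-0.0, 0.0, -1.0]]
contact_force: [0.1, -0.9, -2.7]
finger_gap: 12.8
```

Call:
send_rows(deltas="0 0 -0.001 0;0 0 -0.001 0;0 0 -0.001 0;0 0 -0.001 0;0 0 -0.001 0;0 0 0 0;0 0 0 0;0 0 0 0;0 0 0 0;0 0 0 0")

```text
time: 13.65
tcp_pos: [476.3, 190.9, 118.4]
orientation: [[0.998, 0.064, 0.0], [0.064, -0.998, 0.0], [0.0, -0.0, -1.0]]
contact_force: [0.5, -0.2, -2.6]
finger_gap: 12.8
```

Call:
send_rows(deltas="0 0 -0.001 0;0 0 -0.001 0;0 0 -0.001 0;0 0 -0.001 0;0 0 -0.0005 0;0 0 -0.0005 0;0 0 0 0;0 0 0 0;0 0 0 0;0 0 0 0")

```text
time: 14.48
tcp_pos: [476.3, 190.9, 113.3]
orientation: [[0.998, 0.065, -0.0], [0.065, -0.998, -0.0], [-0.0, 0.0, -1.0]]
contact_force: [1.0, -0.1, -1.3]
finger_gap: 12.9
```

Call:
send_rows(deltas="0 0 -0.001 0;0 0 -0.001 0;0 0 -0.001 0;0 0 -0.001 0;0 0 -0.001 0;0 0 -0.001 0;0 0 -0.001 0;0 0 0 0;0 0 0 0;0 0 0 0")

```text
time: 15.32
tcp_pos: [476.3, 190.9, 106.3]
orientation: [[0.998, 0.064, -0.0], [0.064, -0.998, -0.0], [-0.0, 0.0, -1.0]]
contact_force: [0.0, -0.5, -2.7]
finger_gap: 12.8
```

Call:
send_rows(deltas="0 0 -0.002 0;0 0 -0.002 0;0 0 -0.002 0;0 0 -0.001 0;0 0 -0.001 0;0 0 -0.001 0;0 0 -0.001 0;0 0 0 0;0 0 0 0;0 0 0 0")

```text
time: 16.15
tcp_pos: [476.3, 190.8, 96.3]
orientation: [[0.998, 0.064, 0.0], [0.064, -0.998, -0.0], [0.0, 0.0, -1.0]]
contact_force: [1.0, 0.2, -1.5]
finger_gap: 13.0
```

Sliding freely, so the key is in the keyway. Next is the ejector.

Call:
send_rows(deltas="0 0 -0.001 0;0 0 -0.001 0;0 0 -0.001 0;0 0 -0.001 0;0 0 -0.001 0;0 0 0 0;0 0 0 0;0 0 0 0;0 0 0 0;0 0 0 0")

```text
time: 16.98
tcp_pos: [476.4, 191.0, 91.6]
orientation: [[0.998, 0.065, 0.0], [0.065, -0.998, 0.0], [0.0, 0.0, -1.0]]
contact_force: [-1.6, -1.7, 5.6]
finger_gap: 12.7
```

Call:
send_rows(deltas="0 0 -0.001 0;0 0 -0.001 0;0 0 -0.001 0;0 0 -0.001 0;0 0 -0.0005 0;0 0 0 0;0 0 0 0;0 0 0 0;0 0 0 0;0 0 0 0")

```text
time: 17.82
tcp_pos: [476.5, 191.0, 87.2]
orientation: [[0.998, 0.065, 0.001], [0.065, -0.998, 0.0], [0.001, 0.0, -1.0]]
contact_force: [-0.9, -0.8, 7.0]
finger_gap: 13.2
```

Call:
send_rows(deltas="0 0 -0.0005 0;0 0 -0.0005 0;0 0 -0.0005 0;0 0 -0.0005 0;0 0 0 0;0 0 0 0;0 0 0 0;0 0 0 0;0 0 0 0;0 0 0 0")

```text
time: 18.65
tcp_pos: [476.6, 191.1, 86.9]
orientation: [[0.998, 0.065, 0.002], [0.065, -0.998, -0.0], [0.002, 0.0, -1.0]]
contact_force: [-6.5, -4.2, 30.3]
finger_gap: 13.5
```

Hard stop reached at the expected height. I ease off slightly and check.

Call:
send_rows(deltas="0 0 0.0005 0;0 0 0 0;0 0 0 0;0 0 0 0;0 0 0 0;0 0 0 0;0 0 0 0;0 0 0 0;0 0 0 0;0 0 0 0")

```text
time: 19.48
tcp_pos: [476.6, 191.1, 86.9]
orientation: [[0.998, 0.065, 0.001], [0.065, -0.998, -0.0], [0.001, 0.0, -1.0]]
contact_force: [-5.2, -3.8, 23.4]
finger_gap: 13.0
```

Run:
```python
from h import *
st=ctrl.get_state();print(st['tcp_pos'],st['contact_force'],st['finger_gap'])
im=ctrl.snapshot("scene")
cv2.imwrite("pics/g5.png",np.hstack([crop(im,(340,155),32,400),cv2.resize(im[130:370,200:440],(400,400))]))
```

```text
[476.58979299 191.08811841  86.90831086] [-5.20472409 -3.77384945 23.4269539 ] 13.010355202755614
```

View pics/g5.png

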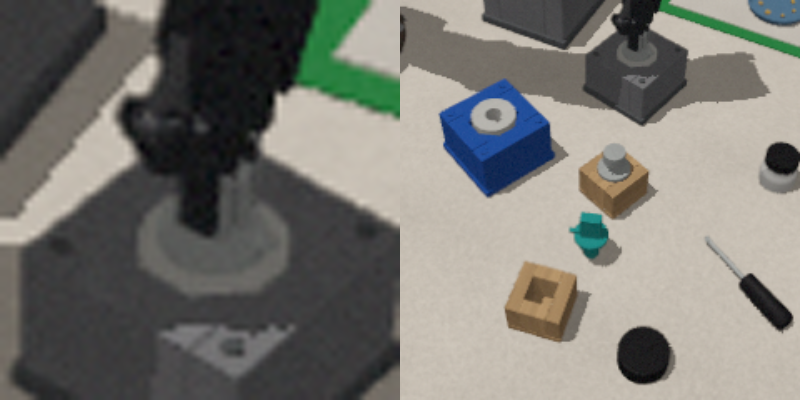

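The collar lies flat on the hub (left crop, about (213,245)), and the other things have not moved. I hand the job in.

```bash
python3 -c "
from plant import ctrl
print(ctrl.finish_job())"
```

```text
the job is handed in; nothing more can be done
None
```

The spindle is in the hub, pushed home against the ejector spring, and the gripper is still holding it there. I handed the job in at about 19.5 s of the 72 s.

- **Hub:** I pressed it down with the shut fingers until it hit its stop, at about 23 N with the finger tips at z ≈ 75 mm. The next pictures showed it flush with the housing.
- **Spindle:** I gripped it across the flats, lifted it out of its stand and turned it 18° to line up with the keyway. The shaft and key then slid in with no resistance, and I did not need to search for the keyway.
- **Ejector:** I felt the spring (about 6 to 7 N net), then a hard stop at tool height 86.9 mm, where I expected it. The push peaked at 30 N, and I eased it to 23 N for the hand-in.
- **Last picture:** The collar lies flat on the hub, and the other spindle and the bystanders in view stand where they were. The black tray and the two smaller groups at the back were outside that last crop.

**One disagreement:** the two cameras differed by about 4 to 6 mm on where things were. I used the midpoint, and the free insertion bore that out.

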